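# Load the counting shield past a catch of unknown state

## Task

Slide the counting shield's lid fully open (to the left), stand the screw-capped sample pot upright in the well, slide the lid fully shut, turn the round knob to lock it, and finally tug the lid's handle firmly in the opening direction for about a second, so that you feel the catch hold. The lid may or may not be locked now and nobody knows which way the knob locks: find out by trying the lid, and never force it. Leave the tape roll, the tin and the stapler where they stand.

Things in the scene. Friction and masses are not known exactly. Their poses are not given: they have to be found in the camera images.
- shield: Fixed grey block, 210 mm (its x) by 280 mm (its y), deck at 76 mm. Origin: centre of its underside; x roughly away from the robot, y = the lid's opening direction, z up. A well opens in the deck under the shut lid. The lid slides between two rails (tops at 96 mm) on the half nearer the robot (lane centre x = -40 mm); the knob stands on the other half.
- well (a point): Centre of the well's floor, at (-40, -60, 12) mm in the shield's frame, axes as the shield's. The well is 74 mm (x) by 112 mm (y) and 64 mm deep from floor to deck: the pot disappears in it, with room for fingers on its +y and -y sides.
- lid: Steel lid 94 mm (x) by 132 mm (y) by 14 mm, axes as the shield's; origin: centre of its underside, at (-40, -60, 78) mm in the shield's frame when shut (it starts shut), sliding along +y by 122 mm to fully open. Stops at both ends; stays where left; about 1.5 N of friction. Locked, it gives about 2 mm in the opening direction, then the catch holds it hard.
- lid_grip (a point): Middle of the black upright grip plate on the lid's centre: 70 mm along x, 14 mm thick along y, 45 mm high. The point is 37 mm above the lid's origin, the plate runs from 14 to 59 mm above it. Pinch it along y from above.
- knob: Round ribbed unmarked black knob, 51 mm in diameter, gripped 8 to 44 mm above its origin, which lies on its vertical axis at (60, 0, 76) mm in the shield's frame. Turns about z, 0.57 rad either way from its middle (axes parallel to the shield's there) between two stops; a light over-centre detent (about 0.04 Nm) holds it at one or the other.
- knob_top (a point): Centre of the knob's top, 44 mm above its origin. The knob works a hidden catch: at one stop the lid is free, at the other locked; which is which cannot be seen and differs from case to case, and the knob may start at either stop. Turn it fully from stop to stop (1.14 rad) with the lid shut. Over 60 N between lid and catch counts as forcing it, which fails the job.
- pot: The sample pot, the only loose screw-capped one: dark body 50 mm in diameter up to 41 mm, ribbed white cap 56 mm in diameter from 41 to 60 mm height, about 0.11 kg. Origin: centre of its underside, z up; it stands on the desk to the left of the shield.
- tape_roll: Bystander: wide roll of adhesive tape lying flat, 99 mm across, 48 mm high, origin at the centre of its underside; leave alone.
- tin: Bystander: flat round tin, 66 mm wide, 24 mm high, origin at its underside; leave alone.
- stapler: Bystander: stapler 134 mm long, 44 mm high, origin at its underside; leave alone.
Mind the look-alikes: they are no part of the job. What is shaped like the pot but purple, red or yellow is not meant.

How it is judged:
By the outcome, as a careful person would: the job done as asked, in the order asked, and still so for the second after the job is handed in, with the robot touching nothing.
It also fails if it takes over 72 s, if anything falls off the work surface, if the arm or the gripper's body presses on something with over 40 N, if the wrist force passes 120 N, or if a joint passes its speed limit or range.

## Robot

A 6-joint arm with a two-finger parallel gripper is mounted at the origin on a cart in front of the work surface, level with it; the furniture and walls round the work are solid. World frame = base frame: x ahead of the robot, y to its left, z up, the work surface at z = 0. Lengths are in m, angles in degrees, forces in N, time in s.
With the tool pointing down it reaches from about 0.3 to 0.75 m from the base axis. Payload 8.5 kg.
Tool frame: the origin (TCP) lies on the centre line of the jaws, within the pads' length; the fingertips stand 11 mm ahead of it and the grasp point (between the pads) lies 8 mm behind it; x points along the fingers, y is the direction in which the jaws open and shut, and the axes are right-handed (so a half turn about x gives the same grasp; the last joint's range is limited). The gripper opens to 85 mm and grips with 20 to 120 N. Pads are 22 mm wide; open, the fingers measure 114 mm over their backs; the gripper's body (76 mm by 85 mm) begins 54 mm behind the grasp point. The pads swing forward as they close: fully open they stand 13 mm farther back than shut.
Start: joints at [54.414, 21.807, 74.336, -0, 83.858, -12.336], TCP at [0.217, 0.505, 0.242] pointing down, gripper open.
Joint ranges: [-178.18, 178.18], [-50.72, 133.34], [12.68, 142.11], [-81.47, 261.47], [9.98, 163.14], [-165.26, 165.26]. Speed limits (degrees/s): [136.94, 136.94, 180, 180, 180, 180].

## Interface

Orientations are given as a 3x3 rotation matrix whose columns are the frame's x, y, z axes.
In Python, from rig import env gives the robot as it stands.
- The arm moves only by the tool carry_out, never from a script. Its argument "motion" is a list that holds one entry, the list of rows, each a list of 7 numbers: the shift along the tool's x, y, z in cm, then the turn, a rotation vector about the tool's x, y, z in rad, then the finger opening in cm, from 0 to 8.54. A call has 1 to 5 rows; each row is the pose to reach, as a shift and turn from the pose commanded when the call began, along the tool's axes at that moment; what a row does not reach only later rows make up. A row lasts 1/12 s, in which the tool goes at most 41.7 mm and 7.16 degrees, less where a joint would pass 70% of its speed; a pose out of reach is approached as far as the arm can. A call with a gripper value outside its range is refused whole. The fingers move at their own pace and stop on an object; "grip_force" is the grip in N (left out, the last holds). Time passes only in rows, so rows that repeat a pose let the fingers close. It gives the time, the measured TCP pose, the force and the opening at its end, in the units of the state.
- env.observe(): the state, without advancing time (a new reading comes with each control period).
- env.get_image(name): name is "scene" or "top"; returns a dict with "image" (384x512x3 uint8, red, green, blue), "fov_y" (degrees; the focal length in pixels is half the picture's height over the tangent of half this angle, whatever the lens; pixels are square), "cx", "cy" (the principal point, pixels), "k1" (the pictures are not rectified: a ray, as slopes to the right and down, at radius r is drawn at 1 + k1 r^2 times it, then the intrinsics apply), "R" (3x3) and "t" (3): a world point X has camera coordinates R X + t. Camera axes: x right, y down, z forward; pixel columns grow to the right and rows downward; lengths in m; the calibration is good to about 2 mm. A picture is of the moment at which its call begins. There is no depth.
- env.close_job(): hands the job in, once; it reports no verdict.
The state is a dict: "time_s": time; "q": joint angles; "qvel": joint speeds; "joint_efforts": joint torques, N m; "position": TCP position; "tool_rot": TCP orientation; "ft_force": force on the tool from outside, world axes, zero at the start; "wrist_torque": the same for the moment, N m; "grip_width": finger opening in m.
Only numpy, scipy, OpenCV 4.12 (cv2) and the standard library are available. Lean on these libraries where they do the work, as an engineer would, in place of code of your own. Each camera call takes 0.05 s, during which the arm holds its last target. There are 200 camera calls.

## Working session

There is one attempt and no reset: what is moved stays moved. The work goes in short steps, Python scripts to look and compute and a tool call to move; the robot and the scene stay as the last step left them, time stands still between calls to the robot, and variables do not carry over. Pictures are saved under pics/ and viewed, on a budget of 10 in all, crops included, one or two more only if the job needs it, and the job is handed in when it is done.

Besides the shell and the picture viewer there is one more tool, called after "Call:" as a command line: name --argument value ..., lists and objects as JSON in quotes. carry_out: Moves the arm, as the interface text tells. Its arguments: {"type":"object","properties":{"motion":{"type":"array","items":{"type":"array","items":{"type":"array","items":{"type":"number"}}}},"grip_force":{"type":"number"}},"required":["motion"]}

```bash
mkdir -p pics; ls
cat > h.py <<'E'
import numpy as np, cv2
from rig import env
def snap(n,f):
    d=env.get_image(n); cv2.imwrite(f,cv2.cvtColor(d['image'],cv2.COLOR_RGB2BGR)); return d
def K(d):
    f=d['image'].shape[0]/2/np.tan(np.radians(d['fov_y'])/2)
    return np.array([[f,0,d['cx']],[0,f,d['cy']],[0,0,1.]]),np.array([d['k1'],0,0,0,0.])
def ray(d,u,v,z):
    k,c=K(d); p=cv2.undistortPointsIter(np.array([[[u,v]]],float),k,c,None,None,(3,50,1e-9))[0,0]
    R=np.array(d['R']);t=np.array(d['t']); o=-R.T@t; r=R.T@np.array([*p,1]); return o+r*(z-o[2])/r[2]
def proj(d,P):
    k,c=K(d); return cv2.projectPoints(np.array(P,float).reshape(-1,1,3),cv2.Rodrigues(np.array(d['R']))[0],np.array(d['t'],float),k,c)[0][:,0]
E
python3 - <<'E'
from h import *
import pickle
s=env.observe();print(s)
D={}
for n in("scene","top"):
    D[n]=snap(n,f'pics/{n}0.png');d=D[n]
    print(n,d['fov_y'],d['cx'],d['cy'],d['k1'],-np.array(d['R']).T@np.array(d['t']),np.array(d['R']).tolist())
pickle.dump(D,open('d0.pkl','wb'))
E
```

```text
pics
{'time_s': 0.0, 'q': array([ 5.44137842e+01,  2.18417782e+01,  7.43864412e+01, -6.86937497e-05,
        8.38584340e+01, -1.23365061e+01]), 'qvel': array([ 0.07264858,  0.00207805,  0.00704765, -0.09796509, -0.02852126,
       -0.10411001]), 'joint_efforts': array([-8.47374722e-04, -4.48458552e+01, -2.31283361e+01, -1.65593242e-04,
        4.76016270e-03,  4.18957507e-05]), 'position': array([0.21694381, 0.50509271, 0.24169445]), 'tool_rot': array([[-8.79129526e-04,  3.94738432e-01,  9.18793120e-01],
       [-1.23062793e-03,  9.18792352e-01, -3.94739280e-01],
       [-9.99998856e-01, -1.47771943e-03, -3.21961344e-04]]), 'ft_force': array([-0.69372134, -0.84553008,  0.20161076]), 'wrist_torque': array([0.02344216, 0.00204409, 0.00788598]), 'grip_width': 0.08533929162830635}
scene 57.69308349362187 250.13936953350864 194.26169547955215 -0.002469588009822818 [-0.08879208 -0.59707     0.49811179] [[0.7524998636688188, -0.6584624057523649, 0.01308492985142855], [-0.25935358352264076, -0.31453844563036015, -0.9131272008512293], [0.6053756469270742, 0.68373447070573, -0.40746472200226325]]
top 57.51165287677121 257.28640004209103 192.56162936505797 0.023073830858711623 [0.32505395 0.09548921 1.11825402] [[-0.044422909118431574, -0.9990114736904947, 0.0016372477518830973], [-0.978760638643882, 0.04319398176128555, -0.20040432176234468], [0.20013549756821056, -0.010505016627840926, -0.9797119103281194]]
```

View pics/top0.png

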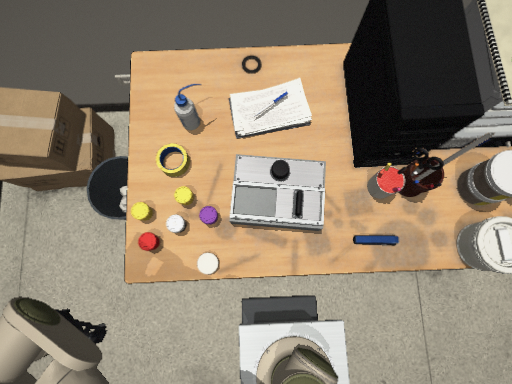

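View pics/scene0.png

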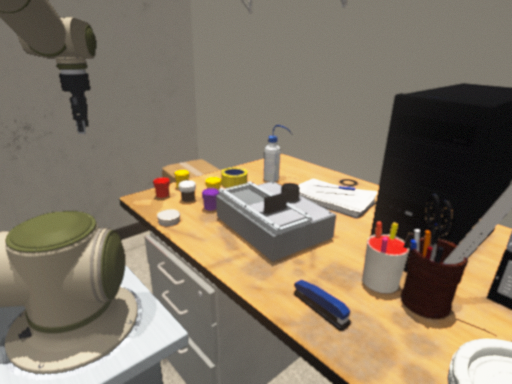

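The top view shows the shield around (278,192), knob (280,170), grip plate (298,205), the white-capped pot (176,224) next to the purple one (209,215), the tin (207,263), the tape (172,159) and the stapler (376,240). The scene view confirms the pot's dark body and white cap at (188,190).

Run:
```python
from h import *
import pickle
D=pickle.load(open('d0.pkl','rb'));d=D['top'];im=d['image'];hsv=cv2.cvtColor(im,cv2.COLOR_RGB2HSV)
def blobs(m,x0,y0,x1,y1,mn=20):
    w=np.zeros_like(m);w[y0:y1,x0:x1]=m[y0:y1,x0:x1]
    n,l,s,c=cv2.connectedComponentsWithStats(w)
    return [(c[i],s[i],(l==i).astype(np.uint8)) for i in range(1,n) if s[i][4]>mn]
white=((hsv[...,1]<60)&(hsv[...,2]>150)).astype(np.uint8)
for c,s,_ in blobs(white,160,205,195,245): print('cap',c,s,ray(d,*c,.06))
for c,s,_ in blobs(white,190,245,225,285): print('tin',c,s,ray(d,*c,.024))
pu=((hsv[...,0]>120)&(hsv[...,0]<160)&(hsv[...,1]>90)).astype(np.uint8)
for c,s,_ in blobs(pu,190,195,230,235): print('purple',c,s,ray(d,*c,.06))
ye=((hsv[...,0]>22)&(hsv[...,0]<35)&(hsv[...,1]>150)).astype(np.uint8)
for c,s,_ in blobs(ye,120,140,210,225): print('yel',c,s,ray(d,*c,.06))
dark=(hsv[...,2]<60).astype(np.uint8)
for c,s,_ in blobs(dark,230,150,330,230): print('dark',c,s,ray(d,*c,.12),ray(d,*c,.137))
grey=(hsv[...,1]<45).astype(np.uint8)
for c,s,m in blobs(grey,215,145,345,240,1000):
    cn=max(cv2.findContours(m,cv2.RETR_EXTERNAL,cv2.CHAIN_APPROX_NONE)[0],key=cv2.contourArea)
    ap=cv2.approxPolyDP(cn,5,True)[:,0];print('shield',s,ap.tolist(),[ray(d,*p,.076).round(4).tolist() for p in ap])
c=cv2.resize(im[140:245,215:345],None,fx=6,fy=5.7,interpolation=cv2.INTER_CUBIC)
cv2.imwrite('pics/c1.png',cv2.cvtColor(c,cv2.COLOR_RGB2BGR))
```

```text
cap [174.51984127 222.91269841] [166 214  18  19 252] [0.4585737  0.33867123 0.06      ]
tin [207.18181818 263.03305785] [197 253  21  21 363] [0.3353821 0.2467624 0.024    ]
tin [208.39263804 282.09202454] [190 279  35   6 163] [0.27875198 0.24391039 0.024     ]
purple [208.18577075 214.80632411] [200 206  18  18 253] [0.47875174 0.23659075 0.06      ]
yel [179.27160494 169.9382716 ] [165 158  24  18  81] [0.62403303 0.324379   0.06      ]
yel [181.125 189.125] [175 187  16   7  24] [0.56243066 0.31868816 0.06      ]
yel [186.22857143 199.47142857] [175 192  18  13  70] [0.52921766 0.3030977  0.06      ]
yel [142.42068966 211.57241379] [131 202  21  18 145] [0.49764128 0.43607388 0.06      ]
dark [279.88888889 170.09027778] [271 160  18  21 288] [0.59364899 0.01515071 0.12      ] [0.58907489 0.01651885 0.137     ]
dark [298.49056604 203.27044025] [295 190   8  28 159] [ 0.49212274 -0.03292367  0.12      ] [ 0.4892776  -0.03073684  0.137     ]
dark [305.  228.5] [293 228  25   2  26] [ 0.41850097 -0.04646837  0.12      ] [ 0.41690959 -0.04405087  0.137     ]
shield [ 229  154   97   77 6397] [[236, 154], [231, 223], [322, 228], [324, 161]] [[0.6631, 0.145, 0.076], [0.4487, 0.1669, 0.076], [0.4219, -0.1034, 0.076], [0.6285, -0.1264, 0.076]]
```

View pics/c1.png

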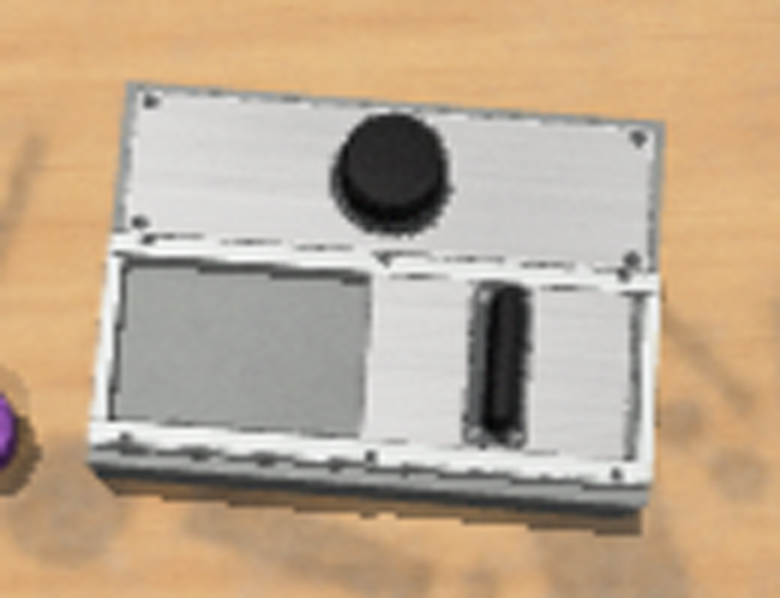

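Run:
```python
from h import *
import pickle
D=pickle.load(open('d0.pkl','rb'));d=D['top']
L=ray(d,236.2,154.7,.076);R=ray(d,325.7,161.4,.076);v=(L-R);print(L,R,np.linalg.norm(v))
FL=ray(d,230,218,.096);FR=ray(d,323,224.6,.096);w=FL-FR;print(FL,FR,np.linalg.norm(w))
a1=np.arctan2(-v[0],v[1]);a2=np.arctan2(-w[0],w[1]);print(np.degrees([a1,a2]))
def T(a):return np.array([[np.cos(a),-np.sin(a)],[np.sin(a),np.cos(a)]])
kt=ray(d,215+396/6,140+160/5.7,.12)
gt=ray(d,215+510/6,140+356/5.7,.137)
yaw=(a1+a2)/2
print('knob',kt,'griptop',gt)
for a in(yaw,):
  print('o from knob',kt[:2]-T(a)@[.06,0],'from grip',gt[:2]-T(a)@[-.04,-.06],'from back',(L+R)[:2]/2-T(a)@[.105,0],'front',(FL+FR)[:2]/2-T(a)@[-.105,0])
```

```text
[0.6608435 0.1444491 0.076    ] [ 0.62696477 -0.13156825  0.076     ] 0.2780887422479305
[0.46122033 0.16798793 0.096     ] [ 0.42983422 -0.10327208  0.096     ] 0.27306973453051514
[-6.99755972 -6.60005343]
knob [0.59966556 0.01151905 0.12      ] griptop [ 0.49143444 -0.03518629  0.137     ]
o from knob [0.54008748 0.01862205] from grip [0.53825615 0.01965646] from back [0.5396425  0.01887067] front [0.54978891 0.01992768]
```

Call:
carry_out --motion '[[[1,-13,15.6,-0.287,0,0,6],[1,-13,15.6,-0.287,0,0,6],[1,-13,15.6,-0.287,0,0,6],[1,-13,15.6,-0.287,0,0,6],[1,-13,15.6,-0.287,0,0,6]]]'

```text
time_s: 0.52
position: [0.3085, 0.324, 0.2321]
tool_rot: [[-0.0, 0.117, 0.993], [-0.0, 0.993, -0.117], [-1.0, -0.0, -0.0]]
ft_force: [0.7, -0.1, 0.6]
grip_width: 0.0603
```

Call:
carry_out --motion '[[[1,-16.8,11.2,0,0,0,5],[1,-16.8,11.2,0,0,0,5],[1,-16.8,11.2,0,0,0,5],[1,-16.8,11.2,0,0,0,5],[1,-16.8,11.2,0,0,0,5]]]'

```text
time_s: 0.93
position: [0.4002, 0.1433, 0.2222]
tool_rot: [[-0.0, 0.119, 0.993], [-0.0, 0.993, -0.119], [-1.0, -0.0, -0.0]]
ft_force: [0.1, 0.4, 0.6]
grip_width: 0.0497
```

Call:
carry_out --motion '[[[2,-16.8,11.2,0,0,0,5],[2,-16.8,11.2,0,0,0,5],[2,-16.8,11.2,0,0,0,5],[2,-16.8,11.2,0,0,0,5],[2,-16.8,11.2,0,0,0,5]]]'

```text
time_s: 1.35
position: [0.4916, -0.037, 0.2019]
tool_rot: [[-0.0, 0.12, 0.993], [0.0, 0.993, -0.12], [-1.0, -0.0, -0.0]]
ft_force: [0.9, -0.4, 0.0]
grip_width: 0.0501
```

Run:
```python
from h import *
s=env.observe();print(s['position'],s['tool_rot'].round(3).tolist())
d=snap('scene','pics/s1.png')
cv2.imwrite('pics/s1c.png',cv2.resize(cv2.imread('pics/s1.png')[90:290,180:400],None,fx=3,fy=3))
```

```text
[ 0.49156443 -0.03697276  0.20192211] [[-0.0, 0.12, 0.993], [0.0, 0.993, -0.12], [-1.0, -0.0, -0.0]]
```

View pics/s1c.png

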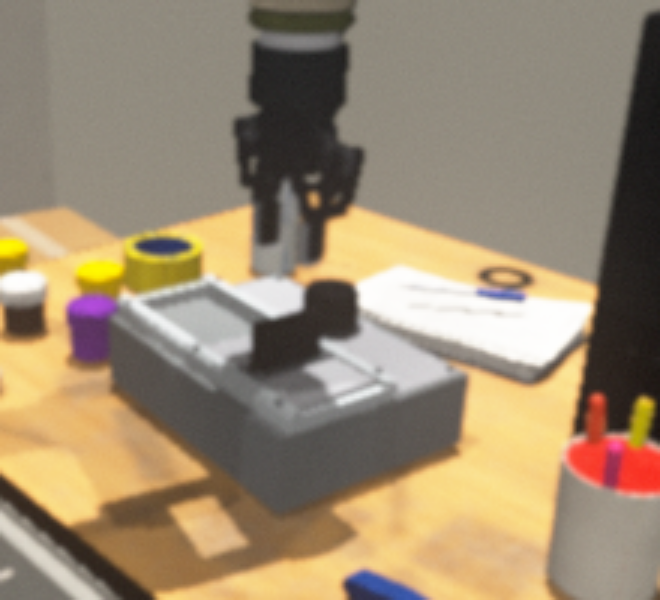

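The gripper (crop at (300,210)) hangs straight above the plate (285,340) with its jaws along the opening direction, and the lid is shut. I'll go down and grip gently.

Call:
carry_out --motion '[[[3.5,0.1,0.1,0,0,0,5],[7,0.1,0.1,0,0,0,5],[8.6,0.1,0.1,0,0,0,5],[8.6,0.1,0.1,0,0,0,3],[8.6,0.1,0.1,0,0,0,2.4]]]' --grip_force 25

```text
time_s: 1.82
position: [0.492, -0.0335, 0.1163]
tool_rot: [[-0.001, 0.118, 0.993], [0.0, 0.993, -0.118], [-1.0, 0.0, -0.001]]
ft_force: [-0.0, 0.5, 0.0]
grip_width: 0.0264
```

Call:
carry_out --motion '[[[0,0,0,0,0,0,0.8],[0,0,0,0,0,0,0.8],[0,0,0,0,0,0,0.8],[0,0,0,0,0,0,0.8]]]' --grip_force 25

```text
time_s: 2.15
position: [0.4928, -0.0328, 0.1177]
tool_rot: [[0.003, 0.119, 0.993], [0.001, 0.993, -0.119], [-1.0, 0.001, 0.003]]
ft_force: [2.4, 5.5, -4.4]
grip_width: 0.0137
```

Call:
carry_out --motion '[[[0,0.1,0,0,0,0,0.8],[0,0.2,0,0,0,0,0.8],[0,0.3,0,0,0,0,0.8],[0,0.3,0,0,0,0,0.8]]]'

```text
time_s: 2.48
position: [0.4931, -0.0307, 0.1176]
tool_rot: [[0.002, 0.119, 0.993], [-0.001, 0.993, -0.119], [-1.0, -0.001, 0.003]]
ft_force: [-0.5, -0.8, 7.5]
grip_width: 0.0138
```

Call:
carry_out --motion '[[[0,0.1,0,0,0,0,0.8],[0,0.2,0,0,0,0,0.8],[0,0.3,0,0,0,0,0.8],[0,0.3,0,0,0,0,0.8]]]'

```text
time_s: 2.82
position: [0.4934, -0.0277, 0.1176]
tool_rot: [[0.002, 0.119, 0.993], [-0.001, 0.993, -0.119], [-1.0, -0.001, 0.003]]
ft_force: [-1.8, -0.6, 6.4]
grip_width: 0.0136
```

Call:
carry_out --motion '[[[0,0.2,0,0,0,0,0.8],[0,0.4,0,0,0,0,0.8],[0,0.6,0,0,0,0,0.8],[0,0.6,0,0,0,0,0.8]]]'

```text
time_s: 3.15
position: [0.4942, -0.0216, 0.1177]
tool_rot: [[0.003, 0.119, 0.993], [-0.001, 0.993, -0.119], [-1.0, -0.0, 0.003]]
ft_force: [-0.8, 1.5, 6.1]
grip_width: 0.0134
```

Call:
carry_out --motion '[[[0,1.5,0,0,0,0,0.8],[0,3.5,0,0,0,0,0.8],[0,5.5,0,0,0,0,0.8],[0,7.5,0,0,0,0,0.8],[0,9.5,0,0,0,0,0.8]]]'

```text
time_s: 3.57
position: [0.5062, 0.0731, 0.1176]
tool_rot: [[0.004, 0.119, 0.993], [-0.001, 0.993, -0.119], [-1.0, -0.0, 0.004]]
ft_force: [5.3, -2.9, 1.6]
grip_width: 0.0136
```

Call:
carry_out --motion '[[[0,0.7,0,0,0,0,0.8],[0,1.1,0,0,0,0,0.8],[0,1.4,0,0,0,0,0.8],[0,1.6,0,0,0,0,0.8],[0,1.6,0,0,0,0,0.8]]]'

```text
time_s: 3.98
position: [0.5082, 0.0883, 0.1177]
tool_rot: [[0.005, 0.119, 0.993], [-0.001, 0.993, -0.119], [-1.0, -0.0, 0.005]]
ft_force: [5.4, -0.3, 5.5]
grip_width: 0.0133
```

Call:
carry_out --motion '[[[0,0.1,0,0,0,0,0.8],[0,0.2,0,0,0,0,0.8],[0,0.2,0,0,0,0,0.8]]]'

```text
time_s: 4.23
position: [0.5082, 0.0884, 0.1176]
tool_rot: [[0.003, 0.119, 0.993], [-0.004, 0.993, -0.119], [-1.0, -0.004, 0.004]]
ft_force: [2.6, -12.5, 7.3]
grip_width: 0.0133
```

Call:
carry_out --motion '[[[0,-0.2,0,0,0,0,2],[0,-0.2,0,0,0,0,4],[0,-0.2,0,0,0,0,5],[-3,-0.2,0,0,0,0,5],[-6,-0.2,0,0,0,0,5]]]'

```text
time_s: 4.65
position: [0.5056, 0.0888, 0.1759]
tool_rot: [[-0.005, 0.118, 0.993], [0.001, 0.993, -0.118], [-1.0, -0.0, -0.005]]
ft_force: [0.2, -0.4, 0.0]
grip_width: 0.0501
```

Call:
carry_out --motion '[[[-3,4,-1.3,0,0,0,8],[-3,8,-2.6,0,0,0,8],[-3,12,-4,0,0,0,8],[-3,16,-5.3,0,0,0,8],[-3,19.5,-6.5,0,0,0,8]]]'

```text
time_s: 5.07
position: [0.4652, 0.2868, 0.2066]
tool_rot: [[-0.0, 0.118, 0.993], [0.0, 0.993, -0.118], [-1.0, 0.0, -0.0]]
ft_force: [0.7, 0.2, -0.6]
grip_width: 0.0802
```

Run:
```python
from h import *
s=env.observe();print(s['position'],s['tool_rot'].round(3).tolist(),s['time_s'])
import pickle
D={'top':snap('top','pics/t2.png'),'scene':snap('scene','pics/s2.png')}
pickle.dump(D,open('d2.pkl','wb'))
a=cv2.resize(cv2.imread('pics/t2.png')[140:290,120:340],None,fx=3.5,fy=3.5,interpolation=cv2.INTER_CUBIC)
cv2.imwrite('pics/t2c.png',a)
# pot from scene view: white cap blob
d=D['scene'];hsv=cv2.cvtColor(d['image'],cv2.COLOR_RGB2HSV)
uv=proj(d,[.4586,.3387,.05])[0];print('pot proj in scene',uv)
m=((hsv[...,1]<45)&(hsv[...,2]>120)).astype(np.uint8);n,l,st,c=cv2.connectedComponentsWithStats(m)
for i in range(1,n):
    if np.hypot(*(c[i]-uv))<25 and st[i][4]>15:print(c[i],st[i],ray(d,*c[i],.052))
```

```text
[0.46521672 0.28675877 0.20657598] [[-0.0, 0.118, 0.993], [0.0, 0.993, -0.118], [-1.0, 0.0, -0.0]] 5.0667
pot proj in scene [186.66418263 186.06882045]
[186.9        185.64285714] [180 181  15  11 140] [0.45869138 0.33715885 0.052     ]
```

View pics/t2c.png

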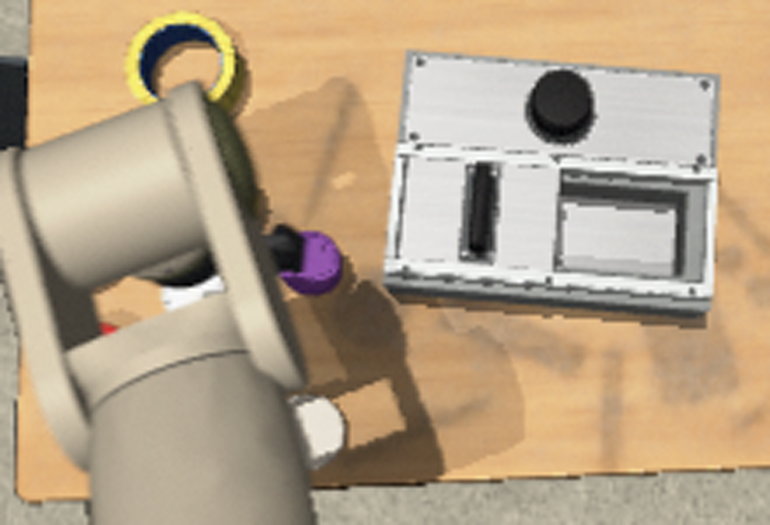

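The lid is fully open (plate at (480,210) in the crop, the well free at (620,225)). The arm hides the pot in this view, but top and scene agree on it to 1.5 mm: (0.459, 0.338).

Call:
carry_out --motion '[[[0,3,-0.75,0,0,0,8],[0,5,-1.25,0,0,0,8],[4,5,-1.25,0,0,0,8],[8,5,-1.25,0,0,0,8],[11,5,-1.25,0,0,0,8]]]'

```text
time_s: 5.58
position: [0.4587, 0.3355, 0.0938]
tool_rot: [[-0.002, 0.118, 0.993], [-0.001, 0.993, -0.118], [-1.0, -0.001, -0.002]]
ft_force: [-0.2, -0.5, -0.5]
grip_width: 0.0799
```

Call:
carry_out --motion '[[[3,0,0,0,0,0,8],[5.4,0,0,0,0,0,8],[5.4,0,0,0,0,0,6.5],[5.4,0,0,0,0,0,5],[5.4,0,0,0,0,0,5]]]' --grip_force 35

```text
time_s: 6.0
position: [0.4606, 0.336, 0.0438]
tool_rot: [[0.002, 0.119, 0.993], [0.001, 0.993, -0.119], [-1.0, 0.001, 0.002]]
ft_force: [-0.5, -0.5, -0.5]
grip_width: 0.0545
```

Call:
carry_out --motion '[[[0,0,0,0,0,0,5],[0,0,0,0,0,0,5],[0,0,0,0,0,0,5]]]'

```text
time_s: 6.25
position: [0.4602, 0.3361, 0.0435]
tool_rot: [[0.002, 0.118, 0.993], [0.001, 0.993, -0.118], [-1.0, 0.001, 0.002]]
ft_force: [-0.1, -0.6, -1.8]
grip_width: 0.0542
```

Call:
carry_out --motion '[[[-3,0,0,0,0,0,5],[-7,0,0,0,0,0,5],[-11,0,0,0,0,0,5],[-14.5,0,0,0,0,0,5],[-16.5,0,0,0,0,0,5]]]'

```text
time_s: 6.67
position: [0.4604, 0.3363, 0.2124]
tool_rot: [[0.006, 0.118, 0.993], [0.003, 0.993, -0.118], [-1.0, 0.003, 0.006]]
ft_force: [-0.0, -0.6, -0.4]
grip_width: 0.0542
```

Run:
```python
from h import *
s=env.observe();print(s['position'],s['tool_rot'].round(3).tolist(),s['ft_force'],s['grip_width'])
d=snap('scene','pics/s3.png');uv=proj(d,s['position'])[0];print(uv)
x,y=map(int,uv)
cv2.imwrite('pics/s3c.png',cv2.resize(cv2.imread('pics/s3.png')[max(0,y-70):y+80,max(0,x-80):x+80],None,fx=4,fy=4,interpolation=cv2.INTER_CUBIC))
```

```text
[0.46042918 0.336287   0.21239896] [[0.006, 0.118, 0.993], [0.003, 0.993, -0.118], [-1.0, 0.003, 0.006]] [-0.01705181 -0.58263039 -0.38850392] 0.05424946473051279
[184.40528087 138.11474552]
```

View pics/s3c.png

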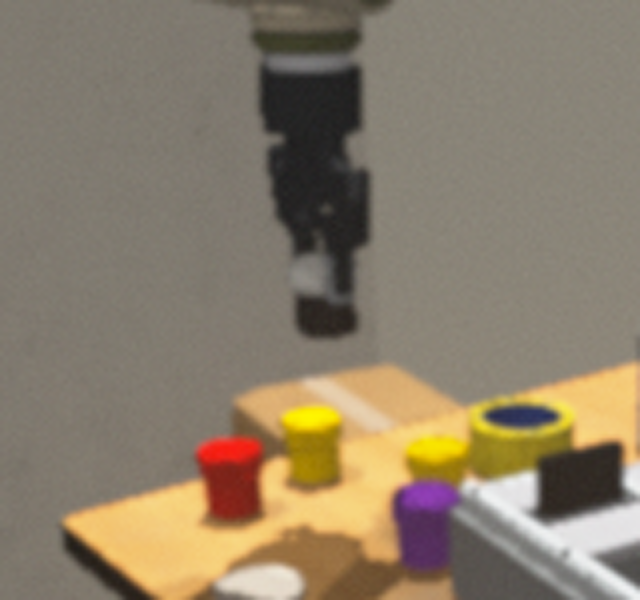

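The pot hangs upright in the jaws (crop (325,300)), and no neighbour has moved. I'll carry it over the well.

Call:
carry_out --motion '[[[0,-3.7,0.8,0,0,0,5],[0,-7.4,1.6,0,0,0,5],[0,-11.1,2.4,0,0,0,5],[0,-14.8,3.1,0,0,0,5],[0,-18.1,3.8,0,0,0,5]]]'

```text
time_s: 7.13
position: [0.4757, 0.1498, 0.2076]
tool_rot: [[0.0, 0.118, 0.993], [-0.0, 0.993, -0.118], [-1.0, -0.0, 0.0]]
ft_force: [1.0, 0.5, -0.9]
grip_width: 0.0543
```

Call:
carry_out --motion '[[[0,-3.7,0.8,0,0,0,5],[0,-7.4,1.6,0,0,0,5],[0,-11.1,2.4,0,0,0,5],[0,-14.8,3.1,0,0,0,5],[0,-18.1,3.8,0,0,0,5]]]'

```text
time_s: 7.55
position: [0.492, -0.0347, 0.2077]
tool_rot: [[0.001, 0.119, 0.993], [-0.0, 0.993, -0.119], [-1.0, -0.0, 0.001]]
ft_force: [0.5, 1.2, -1.4]
grip_width: 0.0546
```

Run:
```python
from h import *
s=env.observe();print(s['position'],s['tool_rot'].round(3).tolist(),s['grip_width'])
d=snap('scene','pics/s4.png')
cv2.imwrite('pics/s4c.png',cv2.resize(cv2.imread('pics/s4.png')[90:290,180:400],None,fx=3,fy=3,interpolation=cv2.INTER_CUBIC))
```

```text
[ 0.49202955 -0.03467432  0.20770268] [[0.001, 0.119, 0.993], [-0.0, 0.993, -0.119], [-1.0, -0.0, 0.001]] 0.054618260517629975
```

View pics/s4c.png

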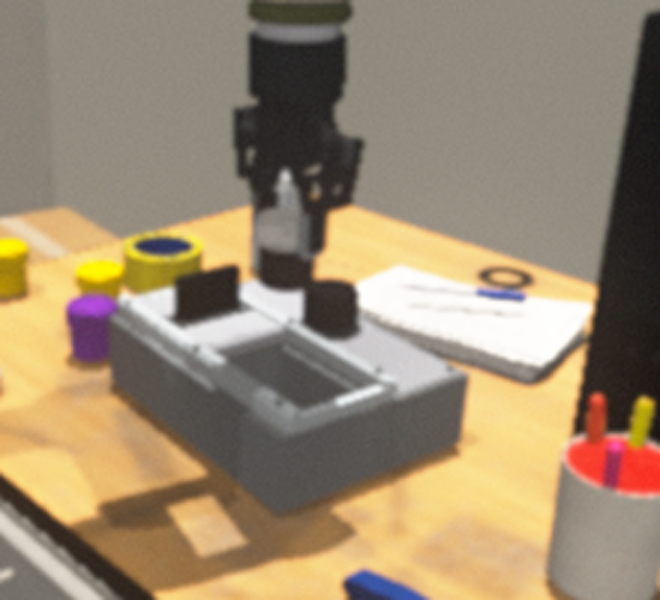

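The pot is above the open well (well at (300,370) in the crop, pot at (285,260)), so I'll lower it.

Call:
carry_out --motion '[[[3,0.2,0.1,0,0,0,5],[6,0.2,0.1,0,0,0,5],[8.5,0.2,0.1,0,0,0,5],[10,0.2,0.1,0,0,0,5],[11.5,0.2,0.1,0,0,0,5]]]'

```text
time_s: 8.02
position: [0.4932, -0.0305, 0.0914]
tool_rot: [[-0.001, 0.119, 0.993], [0.0, 0.993, -0.119], [-1.0, 0.0, -0.001]]
ft_force: [1.0, -0.8, -1.0]
grip_width: 0.0545
```

Call:
carry_out --motion '[[[1,0,0,0,0,0,5],[2,0,0,0,0,0,5],[2.8,0,0,0,0,0,5],[3.2,0,0,0,0,0,5],[3.4,0,0,0,0,0,5]]]'

```text
time_s: 8.43
position: [0.4935, -0.0306, 0.0581]
tool_rot: [[-0.0, 0.118, 0.993], [0.0, 0.993, -0.118], [-1.0, 0.0, -0.0]]
ft_force: [-0.9, -0.0, -0.5]
grip_width: 0.0544
```

Down another 2 mm, then release to about 70 mm and rise.

Call:
carry_out --motion '[[[0.1,-0.1,0,0,0,0,5],[0.25,-0.1,0,0,0,0,5],[0.25,-0.1,0,0,0,0,5]]]'

```text
time_s: 8.68
position: [0.4936, -0.0318, 0.0561]
tool_rot: [[0.0, 0.119, 0.993], [-0.0, 0.993, -0.119], [-1.0, -0.0, 0.001]]
ft_force: [-0.1, -0.1, -0.7]
grip_width: 0.0543
```

Call:
carry_out --motion '[[[0,0,0,0,0,0,6],[0,0,0,0,0,0,6.8],[0,0,0,0,0,0,6.8],[0,0,0,0,0,0,6.8],[-1,0,0,0,0,0,6.8]]]'

```text
time_s: 9.1
position: [0.4928, -0.0315, 0.0649]
tool_rot: [[-0.003, 0.119, 0.993], [0.001, 0.993, -0.119], [-1.0, 0.0, -0.003]]
ft_force: [-0.0, 0.6, 0.1]
grip_width: 0.0682
```

Call:
carry_out --motion '[[[-2,0,0,0,0,0,6.8],[-5,0,0,0,0,0,6.8],[-9,0,0,0,0,0,6.8],[-12,0,0,0,0,0,6.8],[-14,0,0,0,0,0,6.8]]]'

```text
time_s: 9.52
position: [0.494, -0.0318, 0.2093]
tool_rot: [[0.004, 0.118, 0.993], [-0.001, 0.993, -0.118], [-1.0, -0.001, 0.004]]
ft_force: [1.2, 0.9, 0.9]
grip_width: 0.068
```

Call:
carry_out --motion '[[[0,4,0,0,0,0,5],[0,8,0,0,0,0,5],[0,11,0,0,0,0,5],[0,12.2,0,0,0,0,5],[0,12.2,0,0,0,0,5]]]'

```text
time_s: 9.93
position: [0.5078, 0.0915, 0.2059]
tool_rot: [[0.0, 0.115, 0.993], [0.0, 0.993, -0.115], [-1.0, 0.0, 0.0]]
ft_force: [-0.3, 0.3, -0.2]
grip_width: 0.05
```

Run:
```python
from h import *
s=env.observe();print(s['position'],s['tool_rot'].round(3).tolist(),s['time_s'])
d=snap('scene','pics/s5.png');snap('top','pics/t5.png')
a=cv2.resize(cv2.imread('pics/s5.png')[160:280,200:350],None,fx=4,fy=4,interpolation=cv2.INTER_CUBIC)[:,:390]
a=cv2.resize(cv2.imread('pics/s5.png')[150:280,210:340],None,fx=3,fy=3,interpolation=cv2.INTER_CUBIC)
b=cv2.resize(cv2.imread('pics/t5.png')[130:260,210:340],None,fx=3,fy=3,interpolation=cv2.INTER_CUBIC)
cv2.imwrite('pics/c5.png',np.hstack([a,b]))
```

```text
[0.50784231 0.09153273 0.20588606] [[0.0, 0.115, 0.993], [0.0, 0.993, -0.115], [-1.0, 0.0, 0.0]] 9.9333
```

View pics/c5.png

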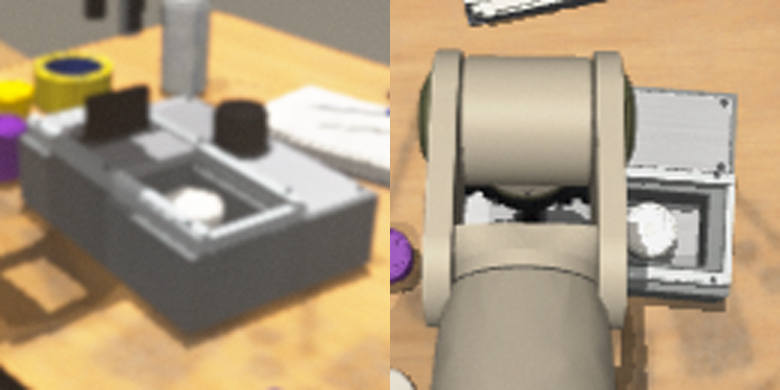

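The pot stands upright in the well (cap at (195,205) in the left crop, (652,230) in the right). Next I'll grip the plate and shut the lid.

Call:
carry_out --motion '[[[3.5,-0.3,0,0,0,0,5],[7,-0.3,0,0,0,0,5],[8.9,-0.3,0,0,0,0,5],[8.9,-0.3,0,0,0,0,3],[8.9,-0.3,0,0,0,0,0.8]]]' --grip_force 30

```text
time_s: 10.45
position: [0.5077, 0.0853, 0.1169]
tool_rot: [[-0.001, 0.12, 0.993], [-0.0, 0.993, -0.12], [-1.0, -0.0, -0.001]]
ft_force: [-0.1, -0.6, -0.2]
grip_width: 0.0268
```

Call:
carry_out --motion '[[[0,0,0,0,0,0,0.8],[0,0,0,0,0,0,0.8],[0,0,0,0,0,0,0.8],[0,-1,0,0,0,0,0.8],[0,-2.5,0,0,0,0,0.8]]]'

```text
time_s: 10.87
position: [0.5054, 0.062, 0.1183]
tool_rot: [[0.003, 0.117, 0.993], [0.001, 0.993, -0.117], [-1.0, 0.001, 0.003]]
ft_force: [0.3, 2.6, 6.2]
grip_width: 0.0135
```

Call:
carry_out --motion '[[[0,-1.5,0,0,0,0,0.8],[0,-3,0,0,0,0,0.8],[0,-5,0,0,0,0,0.8],[0,-7,0,0,0,0,0.8],[0,-8.5,0,0,0,0,0.8]]]'

```text
time_s: 11.28
position: [0.4944, -0.0241, 0.1183]
tool_rot: [[0.002, 0.119, 0.993], [-0.0, 0.993, -0.119], [-1.0, -0.0, 0.002]]
ft_force: [-2.6, 1.7, 9.1]
grip_width: 0.0138
```

Call:
carry_out --motion '[[[0,-0.4,0,0,0,0,0.8],[0,-0.8,0,0,0,0,0.8],[0,-1.1,0,0,0,0,0.8],[0,-1.3,0,0,0,0,0.8],[0,-1.3,0,0,0,0,0.8]]]'

```text
time_s: 11.7
position: [0.4933, -0.0329, 0.1183]
tool_rot: [[0.003, 0.119, 0.993], [0.006, 0.993, -0.119], [-1.0, 0.007, 0.002]]
ft_force: [1.5, 22.9, 9.6]
grip_width: 0.0135
```

The lid is shut against its stop. I'll relax, release and go to the knob, which is (+60 y, +100 z) mm from the plate in tool axes.

Call:
carry_out --motion '[[[0,0.4,0,0,0,0,1.5],[0,0.4,0,0,0,0,3.5],[0,0.4,0,0,0,0,4.5],[-3,0.4,0,0,0,0,5],[-7,0.4,0,0,0,0,6]]]'

```text
time_s: 12.12
position: [0.4921, -0.0318, 0.1855]
tool_rot: [[-0.007, 0.119, 0.993], [0.002, 0.993, -0.119], [-1.0, 0.001, -0.007]]
ft_force: [0.8, -1.3, 0.3]
grip_width: 0.0591
```

Call:
carry_out --motion '[[[0,1.8,3,0,0,0,7],[0,3.6,6,0,0,0,7],[0,5.1,8.5,0,0,0,7],[0,6,10,0,0,0,7],[0,6,10,0,0,0,7]]]'

```text
time_s: 12.53
position: [0.6021, 0.0167, 0.1862]
tool_rot: [[0.001, 0.117, 0.993], [-0.0, 0.993, -0.117], [-1.0, 0.0, 0.001]]
ft_force: [0.6, 0.3, 0.4]
grip_width: 0.0696
```

Run:
```python
from h import *
s=env.observe();print(s['position'],s['tool_rot'].round(3).tolist(),s['time_s'],s['q'].round(1),s['wrist_torque'])
```

```text
[0.60205901 0.01668326 0.18624873] [[0.001, 0.117, 0.993], [-0.0, 0.993, -0.117], [-1.0, 0.0, 0.001]] 12.5333 [ -9.7  29.5  71.    0.   79.5 -92.9] [-0.01047947  0.04991759 -0.00247281]
```

Call:
carry_out --motion '[[[3,-0.3,-0.2,0,0,0,7],[6,-0.3,-0.2,0,0,0,7],[7.8,-0.3,-0.2,0,0,0,7],[7.8,-0.3,-0.2,0,0,0,5],[7.8,-0.3,-0.2,0,0,0,4.5]]]' --grip_force 30

```text
time_s: 12.95
position: [0.5967, 0.0142, 0.1085]
tool_rot: [[-0.003, 0.119, 0.993], [0.003, 0.993, -0.119], [-1.0, 0.003, -0.003]]
ft_force: [0.4, 6.5, -11.9]
grip_width: 0.0499
```

Call:
carry_out --motion '[[[0,0,0,0,0,0,4.5],[0,0,0,0,0,0,4.5],[0,0,0,0,0,0,4.5],[0,0,0,0,0,0,4.5]]]'

```text
time_s: 13.28
position: [0.5967, 0.0143, 0.1086]
tool_rot: [[-0.002, 0.118, 0.993], [0.002, 0.993, -0.118], [-1.0, 0.002, -0.003]]
ft_force: [0.8, 7.7, -14.5]
grip_width: 0.0494
```

Call:
carry_out --motion '[[[0,0,0,0.05,0,0,4.5],[0,0,0,0.1,0,0,4.5],[0,0,0,0.15,0,0,4.5],[0,0,0,0.15,0,0,4.5]]]'

```text
time_s: 13.62
position: [0.5968, 0.0152, 0.1086]
tool_rot: [[-0.002, 0.268, 0.964], [0.004, 0.964, -0.268], [-1.0, 0.003, -0.003]]
ft_force: [3.8, 10.5, -14.3]
grip_width: 0.0497
```

Run:
```python
from h import *
s=env.observe();print(s['position'],s['tool_rot'].round(3).tolist(),s['time_s'],s['q'].round(1),s['wrist_torque'],s['joint_efforts'].round(2))
```

```text
[0.59684625 0.01516712 0.10859003] [[-0.002, 0.268, 0.964], [0.004, 0.964, -0.268], [-1.0, 0.003, -0.003]] 13.6167 [-10.   33.5  77.8   0.2  68.9 -84.5] [ 1.66782192 -0.33781547  0.11260746] [ -6.5  -60.56 -23.65  -2.37   0.17   0.75]
```

Call:
carry_out --motion '[[[0,0,0,0.08,0,0,4.5],[0,0,0,0.15,0,0,4.5],[0,0,0,0.15,0,0,4.5]]]'

```text
time_s: 13.87
position: [0.5971, 0.016, 0.1086]
tool_rot: [[-0.001, 0.409, 0.912], [0.005, 0.912, -0.409], [-1.0, 0.005, -0.003]]
ft_force: [4.9, 15.5, -14.5]
grip_width: 0.05
```

Run:
```python
from h import *
s=env.observe();print(s['position'],s['tool_rot'].round(3).tolist(),s['time_s'],s['q'].round(1),s['wrist_torque'],s['joint_efforts'].round(2),s['grip_width'])
```

```text
[0.59714158 0.0160014  0.10857731] [[-0.001, 0.409, 0.912], [0.005, 0.912, -0.409], [-1.0, 0.005, -0.003]] 13.8667 [ -9.9  33.5  77.8   0.3  68.9 -75.9] [ 2.3450656  -0.65453752  0.11063479] [ -8.98 -60.93 -23.32  -3.38   0.42   1.05] 0.05003907244561131
```

Call:
carry_out --motion '[[[0,0.3,0,0,0,0,4.5],[0,0.3,0,0,0,0,4.5]]]'

```text
time_s: 14.03
position: [0.5974, 0.0163, 0.1086]
tool_rot: [[-0.004, 0.406, 0.914], [0.0, 0.914, -0.406], [-1.0, -0.001, -0.004]]
ft_force: [-4.8, 2.0, -11.5]
grip_width: 0.0498
```

```bash
cat > o.py <<'E'
from h import *
s=env.observe();r=s['tool_rot'];print(s['time_s'],s['position'].round(4),'yaw_y',np.degrees(np.arctan2(r[1,1],r[0,1])).round(2),'F',s['ft_force'].round(1),'M',s['wrist_torque'].round(3),s['joint_efforts'].round(2),s['grip_width'].round(4))
E
python3 o.py
```

```text
Traceback (most recent call last):
  File "o.py", line 2, in <module>
    s=env.observe();r=s['tool_rot'];print(s['time_s'],s['position'].round(4),'yaw_y',np.degrees(np.arctan2(r[1,1],r[0,1])).round(2),'F',s['ft_force'].round(1),'M',s['wrist_torque'].round(3),s['joint_efforts'].round(2),s['grip_width'].round(4))
                                                                                                                                                                                                                          ^^^^^^^^^^^^^^^^^^^^^
AttributeError: 'float' object has no attribute 'round'
```

Call:
carry_out --motion '[[[0,0,0,0.1,0,0,4.5],[0,0,0,0.2,0,0,4.5],[0,0,0,0.2,0,0,4.5]]]'

```text
time_s: 14.28
position: [0.5979, 0.0173, 0.1085]
tool_rot: [[-0.002, 0.584, 0.812], [0.003, 0.812, -0.584], [-1.0, 0.001, -0.004]]
ft_force: [-0.9, 8.7, -12.5]
grip_width: 0.0499
```

```bash
python3 o.py
```

```text
Traceback (most recent call last):
  File "o.py", line 2, in <module>
    s=env.observe();r=s['tool_rot'];print(s['time_s'],s['position'].round(4),'yaw_y',np.degrees(np.arctan2(r[1,1],r[0,1])).round(2),'F',s['ft_force'].round(1),'M',s['wrist_torque'].round(3),s['joint_efforts'].round(2),s['grip_width'].round(4))
                                                                                                                                                                                                                          ^^^^^^^^^^^^^^^^^^^^^
AttributeError: 'float' object has no attribute 'round'
```

```bash
sed -i "s/,s\['grip_width'\].round(4)//" o.py; python3 o.py
```

```text
14.2833 [0.5979 0.0173 0.1085] yaw_y 54.26 F [ -0.9   8.7 -12.5] M [1.308 0.232 0.014] [ -5.   -60.04 -24.89  -1.7   -0.67   1.34]
```

Call:
carry_out --motion '[[[0,0.15,0,0.1,0,0,4.5],[0,0.2,0,0.2,0,0,4.5],[0,0.2,0,0.2,0,0,4.5]]]'

```text
time_s: 14.53
position: [0.5988, 0.0184, 0.1085]
tool_rot: [[-0.003, 0.734, 0.679], [0.002, 0.679, -0.734], [-1.0, -0.001, -0.004]]
ft_force: [-3.0, 4.1, -12.9]
grip_width: 0.0499
```

```bash
python3 o.py
```

```text
14.5333 [0.5988 0.0184 0.1085] yaw_y 42.79 F [ -3.    4.1 -12.9] M [ 0.863  0.555 -0.005] [ -2.97 -59.64 -25.29  -1.02  -0.95   1.31]
```

Call:
carry_out --motion '[[[0,0,0,0.1,0,0,4.5],[0,0,0,0.2,0,0,4.5],[0,0,0,0.2,0,0,4.5]]]'

```text
time_s: 14.78
position: [0.5997, 0.0191, 0.1086]
tool_rot: [[-0.0, 0.854, 0.52], [0.003, 0.52, -0.854], [-1.0, 0.001, -0.003]]
ft_force: [1.5, 8.5, -15.2]
grip_width: 0.0501
```

```bash
python3 o.py
```

```text
14.7833 [0.5997 0.0191 0.1086] yaw_y 31.33 F [  1.5   8.5 -15.2] M [ 1.523 -0.255  0.007] [-5.470e+00 -6.120e+01 -2.401e+01 -2.100e+00  5.000e-02  1.320e+00]
```

Call:
carry_out --motion '[[[0,0.1,0,0.1,0,0,4.5],[0,0.1,0,0.2,0,0,4.5],[0,0.1,0,0.2,0,0,4.5]]]'

```text
time_s: 15.03
position: [0.6009, 0.0196, 0.1086]
tool_rot: [[0.0, 0.94, 0.34], [0.003, 0.34, -0.94], [-1.0, 0.001, -0.003]]
ft_force: [3.8, 10.1, -15.7]
grip_width: 0.0495
```

```bash
python3 o.py
```

```text
15.0333 [0.6009 0.0196 0.1086] yaw_y 19.87 F [  3.8  10.1 -15.7] M [ 1.534 -0.543  0.023] [ -5.57 -61.67 -23.66  -2.25   0.36   1.31]
```

Call:
carry_out --motion '[[[0,0,0,0.06,0,0,4.5],[0,0,0,0.12,0,0,4.5],[0,0,0,0.12,0,0,4.5]]]'

```text
time_s: 15.28
position: [0.6018, 0.0193, 0.109]
tool_rot: [[0.003, 0.974, 0.228], [0.002, 0.228, -0.974], [-1.0, 0.003, -0.002]]
ft_force: [6.0, 8.8, -16.2]
grip_width: 0.0497
```

```bash
python3 o.py
```

```text
15.2833 [0.6018 0.0193 0.109 ] yaw_y 13.21 F [  6.    8.8 -16.2] M [ 1.301 -1.173  0.534] [ -5.38 -61.28 -22.15  -1.91   1.3    1.37]
```

Call:
carry_out --motion '[[[0,0,0,-0.04,0,0,5.5],[0,0,0,-0.04,0,0,6.5],[0,0,0,-0.04,0,0,6.5],[-3,0,0,-0.04,0,0,6.5],[-7,0,0,-0.04,0,0,6.5]]]'

```text
time_s: 15.7
position: [0.5997, 0.0179, 0.178]
tool_rot: [[-0.005, 0.964, 0.267], [0.001, 0.267, -0.964], [-1.0, -0.005, -0.002]]
ft_force: [0.9, 0.2, 0.8]
grip_width: 0.0646
```

Call:
carry_out --motion '[[[-1,-2,0.4,-0.12,0,0,5],[-1,-4,0.8,-0.24,0,0,5],[-1,-6,1.2,-0.36,0,0,5],[-1,-8,1.7,-0.48,0,0,5],[-1,-10,2.2,-0.6,0,0,5]]]'

```text
time_s: 16.12
position: [0.5098, -0.0305, 0.1902]
tool_rot: [[0.003, 0.64, 0.769], [-0.001, 0.769, -0.64], [-1.0, 0.001, 0.003]]
ft_force: [0.1, 0.1, 0.2]
grip_width: 0.05
```

Call:
carry_out --motion '[[[0,0,0,-0.12,0,0,5],[0,0,0,-0.24,0,0,5],[0,0,0,-0.36,0,0,5],[0,0,0,-0.48,0,0,5],[0,0,0,-0.57,0,0,5]]]'

```text
time_s: 16.53
position: [0.5107, -0.0304, 0.1901]
tool_rot: [[0.003, 0.124, 0.992], [-0.001, 0.992, -0.124], [-1.0, -0.001, 0.003]]
ft_force: [0.2, -0.1, -0.3]
grip_width: 0.0497
```

Run:
```python
import o
from h import *
s=env.observe();r=s['tool_rot'];d=np.array([.4930,-.0329,.117])-s['position'];print('shift cm',(r.T@d*100).round(2),'turn',np.radians(np.degrees(np.arctan2(r[1,1],r[0,1]))-83.2))
snap('top','pics/t6.png');snap('scene','pics/s6.png')
```

```text
16.5333 [ 0.5107 -0.0304  0.1901] yaw_y 82.87 F [ 0.2 -0.1 -0.3] M [0.012 0.003 0.01 ] [-5.000e-02 -4.174e+01 -2.114e+01 -0.000e+00 -1.000e-02  1.040e+00]
shift cm [ 7.31 -0.47 -1.74] turn -0.005685575900849055
```

Call:
carry_out --motion '[[[0,-0.47,-1.74,0,0,0,5],[3.5,-0.47,-1.74,0,0,0,5],[7.3,-0.47,-1.74,0,0,0,5],[7.3,-0.47,-1.74,0,0,0,3],[7.3,-0.47,-1.74,0,0,0,0.8]]]' --grip_force 50

```text
time_s: 17.05
position: [0.4923, -0.0324, 0.116]
tool_rot: [[-0.002, 0.131, 0.991], [0.001, 0.991, -0.131], [-1.0, 0.0, -0.002]]
ft_force: [-0.7, -0.2, 1.0]
grip_width: 0.0266
```

Call:
carry_out --motion '[[[0,0,0,0,0,0,0.8],[0,0,0,0,0,0,0.8],[0,0,0,0,0,0,0.8],[0,0,0,0,0,0,0.8]]]'

```text
time_s: 17.38
position: [0.4935, -0.0326, 0.1179]
tool_rot: [[0.004, 0.129, 0.992], [-0.001, 0.992, -0.129], [-1.0, -0.001, 0.004]]
ft_force: [-0.5, -0.5, 7.1]
grip_width: 0.0132
```

Call:
carry_out --motion '[[[0,0.1,0,0,0,0,0.8],[0,0.2,0,0,0,0,0.8],[0,0.3,0,0,0,0,0.8],[0,0.3,0,0,0,0,0.8]]]'

```text
time_s: 17.72
position: [0.4939, -0.03, 0.1179]
tool_rot: [[0.004, 0.129, 0.992], [-0.002, 0.992, -0.129], [-1.0, -0.002, 0.004]]
ft_force: [-1.4, -4.1, 7.1]
grip_width: 0.0129
```

Call:
carry_out --motion '[[[0,0.1,0,0,0,0,0.8],[0,0.2,0,0,0,0,0.8],[0,0.2,0,0,0,0,0.8]]]'

```text
time_s: 17.97
position: [0.494, -0.0293, 0.1179]
tool_rot: [[0.003, 0.129, 0.992], [-0.005, 0.992, -0.129], [-1.0, -0.004, 0.004]]
ft_force: [-3.5, -12.4, 6.9]
grip_width: 0.0133
```

The catch holds. I'll bring the pull to about 25 N and hold it for over a second.

Call:
carry_out --motion '[[[0,0.1,0,0,0,0,0.8],[0,0.2,0,0,0,0,0.8],[0,0.25,0,0,0,0,0.8],[0,0.25,0,0,0,0,0.8],[0,0.25,0,0,0,0,0.8]]]'

```text
time_s: 18.38
position: [0.4941, -0.0284, 0.1179]
tool_rot: [[0.002, 0.129, 0.992], [-0.007, 0.992, -0.129], [-1.0, -0.007, 0.003]]
ft_force: [-7.1, -23.1, 6.9]
grip_width: 0.0134
```

Call:
carry_out --motion '[[[0,0,0,0,0,0,0.8],[0,0,0,0,0,0,0.8],[0,0,0,0,0,0,0.8],[0,0,0,0,0,0,0.8],[0,0,0,0,0,0,0.8]]]'

```text
time_s: 18.8
position: [0.4941, -0.0284, 0.1179]
tool_rot: [[0.002, 0.129, 0.992], [-0.007, 0.992, -0.129], [-1.0, -0.007, 0.003]]
ft_force: [-7.3, -21.9, 6.4]
grip_width: 0.0133
```

Call:
carry_out --motion '[[[0,0,0,0,0,0,0.8],[0,0,0,0,0,0,0.8],[0,0,0,0,0,0,0.8],[0,0,0,0,0,0,0.8],[0,0,0,0,0,0,0.8]]]'

```text
time_s: 19.22
position: [0.4941, -0.0284, 0.1179]
tool_rot: [[0.002, 0.129, 0.992], [-0.007, 0.992, -0.129], [-1.0, -0.007, 0.003]]
ft_force: [-6.1, -21.9, 7.1]
grip_width: 0.0131
```

Call:
carry_out --motion '[[[0,0,0,0,0,0,0.8],[0,0,0,0,0,0,0.8],[0,0,0,0,0,0,0.8],[0,0,0,0,0,0,0.8],[0,0,0,0,0,0,0.8]]]'

```text
time_s: 19.63
position: [0.4941, -0.0284, 0.1179]
tool_rot: [[0.002, 0.129, 0.992], [-0.007, 0.992, -0.129], [-1.0, -0.007, 0.003]]
ft_force: [-6.4, -22.4, 7.4]
grip_width: 0.0128
```

Call:
carry_out --motion '[[[0,-0.3,0,0,0,0,0.8],[0,-0.6,0,0,0,0,0.8],[0,-0.9,0,0,0,0,0.8],[0,-0.9,0,0,0,0,0.8],[0,-0.8,0,0,0,0,0.8]]]'

```text
time_s: 20.05
position: [0.4935, -0.0327, 0.1179]
tool_rot: [[0.004, 0.129, 0.992], [-0.001, 0.992, -0.129], [-1.0, -0.0, 0.004]]
ft_force: [-1.6, -1.6, 7.4]
grip_width: 0.0128
```

Call:
carry_out --motion '[[[0,0,0,0,0,0,2],[0,0,0,0,0,0,4],[0,0,0,0,0,0,5],[-3,0,0,0,0,0,5],[-7,0,0,0,0,0,5]]]'

```text
time_s: 20.47
position: [0.4911, -0.0325, 0.1845]
tool_rot: [[-0.007, 0.129, 0.992], [0.002, 0.992, -0.129], [-1.0, 0.001, -0.007]]
ft_force: [1.0, 0.1, 0.4]
grip_width: 0.0503
```

Call:
carry_out --motion '[[[-4,0,0,0,0,0,5],[-6,4,-1,0,0,0,5],[-6,8,-2,0,0,0,5],[-6,12,-3,0,0,0,5],[-6,16,-4,0,0,0,5]]]'

```text
time_s: 20.88
position: [0.4732, 0.1301, 0.2465]
tool_rot: [[0.001, 0.13, 0.992], [0.0, 0.992, -0.13], [-1.0, 0.0, 0.001]]
ft_force: [0.6, -0.7, -0.5]
grip_width: 0.0501
```

Call:
carry_out --motion '[[[0,4,-1,0,0,0,5],[0,8,-2,0,0,0,5],[0,12,-3,0,0,0,5],[0,12,-3,0,0,0,5]]]'

```text
time_s: 21.22
position: [0.4576, 0.257, 0.2459]
tool_rot: [[-0.0, 0.122, 0.992], [0.002, 0.992, -0.122], [-1.0, 0.002, -0.001]]
ft_force: [-0.0, -1.0, 0.3]
grip_width: 0.0502
```

Run:
```python
import o
from h import *
snap('top','pics/t7.png');snap('scene','pics/s7.png')
a=cv2.resize(cv2.imread('pics/s7.png')[130:330,130:380],(490,392),interpolation=cv2.INTER_CUBIC)
b=cv2.resize(cv2.imread('pics/t7.png')[130:260,220:320],(302,392),interpolation=cv2.INTER_CUBIC)
cv2.imwrite('pics/c7.png',np.hstack([a,b]))
```

```text
21.2167 [0.4576 0.257  0.2459] yaw_y 82.96 F [-0.  -1.   0.3] M [-0.033  0.04   0.   ] [ 2.730e+00 -4.092e+01 -2.401e+01  1.900e-01  1.000e-02  1.020e+00]
```

View pics/c7.png

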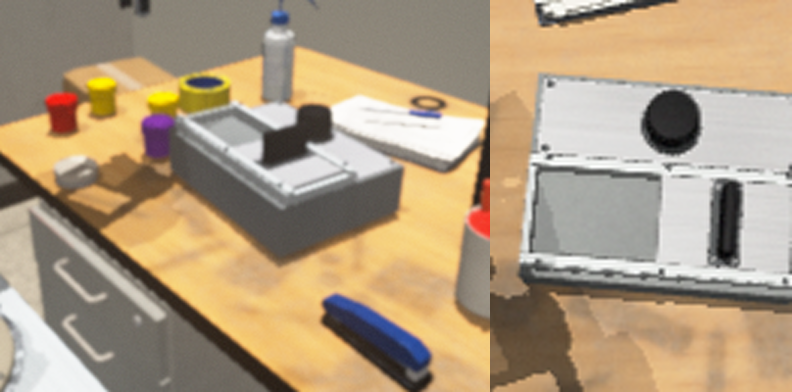

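The picture shows the lid shut, the plate back in its first position at (725,222), and the tin, stapler, tape roll and look-alikes where they were. The gripper is clear, so I'm handing in.

```bash
python3 -c "
from rig import env
print(env.close_job())"
```

```text
the job is handed in; nothing more can be done
None
```

The job is done and handed in at about 21 s of the 72 s limit.

- **Opening:** The lid was unlocked at the start; I tried it gently in small steps. I slid it the full 122 mm left to its stop.
- **Pot:** I stood the white-capped pot in the well, and the pictures showed it upright before I shut the lid.
- **Locking:** With the lid shut against its stop, I turned the knob clockwise (seen from above) about 1.2 rad, until the wrist torque jumped from near 0 to 0.53 Nm at the stop.
- **Tug:** I pulled the handle in the opening direction at about 23 N for about 1.3 s. It moved roughly 4 mm, which includes the 2 mm of play and some give in the arm, and then held. I then pushed the lid back fully shut and moved the arm away.

The last pictures show the lid shut and the tape roll, tin and stapler where they were.

**Disagreements:** My first image estimate of the lid handle was about 3 mm off along y from where it actually gripped. The grip on the knob was a few mm off centre. Neither stopped a step, and the most I read was about 24 N sideways at the wrist, when pressing the lid shut and during the tug.

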